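# Load the slide box and hold the light shield at its balance point

### The job

Push the brown wooden slide box along the roller track until it sits against the end stop under the black light shield, keeping it flat on the rollers. Then take the shield by its steel bar, swing it up to its balance point, standing upright over its hinge, and hold it steady there so that the box can be photographed; never let it go over backwards. Finish while still holding the shield, with the box still against the stop and the other loose things on the table left where they are.

Things in the scene. Friction and masses are not known exactly. Their poses are not given: they have to be found in the camera images.
- station: Fixed slide-reading station, 385 mm long along its y, 130 mm wide along x; origin on the table under its centre, z up. 8 free-turning steel rollers across it (axles along x, every 47 mm, tops at z 35 mm; slight drag, a box left on them stays). Side rails: inner faces at x -51 and +51 mm, tops at z 46 mm. Loading end +y is open. Bay with end wall at the -y end, under the shield.
- stop (a point): Middle of the inner face of the end wall (end stop), at station (0, -180, 55) mm; axes as the station's. The wall's top is at z 97 mm. The box is home when its leading end touches this face. The bay, y -185 to -73 mm, has a back wall on its +x side.
- shield (a joint): Angle of the black light shield about its hinge pin (along station y). 0: closed, level over the bay, bar towards station -x (the robot); grows as the bar swings up and over towards +x; 1.571: upright, its weight exactly over the pin (balance point); 2.3: stop, fallen backwards. Almost no hinge friction: it falls one way or the other unless held. 0.22 kg.
- bar (a point): Middle of the shield's round steel bar, 9 mm thick, along the point's y, 160 mm from the hinge pin; turns with the shield. At station (-97.5, -129, 105) mm closed, (62.5, -129, 265) upright. Carried by arms 50 mm either side (inner faces at 46 mm). Open slot for a finger between bar axis and panel edge: 55 mm. Panel 94 x 112 x 5 mm. The bar can turn in pinching pads.
- hinge (a point): Middle of the shield's hinge pin, at station (62.5, -129, 105) mm; axes as the station's.
- slide_box: Closed brown wooden box, 88 mm wide (its x), 206 long (y), 39 high, 0.2 to 0.45 kg; the lid stays shut. Origin: centre of its underside. Lies on the rollers lengthwise along the track near the loading end. Home: its origin at station y -77 mm, about 100 mm of it still sticking out from under the shield.
- petri: Bystander: round clear dish 90 mm across, 15 mm high; origin under its centre.
- dropper: Bystander: small brown dropper bottle, 27 mm across, 61 mm high; origin under its centre.
- tape: Bystander: roll of tape lying flat, 105 mm across, 25 mm high; origin under its centre.
- tube: Bystander: clear sample tube with blue screw cap, standing, 34 mm across, 116 mm high; origin under its centre.
- marker: Bystander: felt marker lying flat, 136 mm long along its y, 13 mm wide, 15 mm high; origin under its centre.

How it is judged:
By the outcome, as a careful person would: the job done as asked, in the order asked, and still so for the second after the job is handed in, while the arm keeps its last pose, push and grip.
It also fails if it takes over 50 s, if anything falls off the work surface, if the arm or the gripper's body presses on something with over 40 N, if the wrist force passes 120 N, or if a joint passes its speed limit or range.

### The arm

A 6-joint arm with a two-finger parallel gripper is mounted at the origin on a cart in front of the work surface, level with it; the furniture and walls round the work are solid. World frame = base frame: x ahead of the robot, y to its left, z up, the work surface at z = 0. Lengths are in m, angles in rad, forces in N, time in s.
With the tool pointing down it reaches from about 0.375 to 0.925 m from the base axis. Payload 5.7 kg.
Tool frame: the origin (TCP) lies midway between the tips of the shut fingers; the grasp point (between the pads) lies 19 mm behind it; z points along the fingers, y is the line along which they close (so a half turn about z gives the same grasp; the last joint's range is limited). The gripper opens to 88 mm and grips with 3 to 60 N. Pads are 20 mm wide; open, the fingers measure 115 mm over their backs; the gripper's body (75 mm by 178 mm) begins 61 mm behind the grasp point.
Start: joints at [-1.385, 0.359, 1.51, -0, 1.272, -0.115], TCP at [0.178, -0.573, 0.223] pointing down, gripper open.
Joint ranges: [-2.97, 2.97], [-1.01, 2.36], [0.21, 2.38], [-0.96, 4.11], [0.2, 2.71], [-2.98, 2.98]. Speed limits (rad/s): [2.39, 2.39, 3.14, 3.14, 3.14, 3.14].

### API

Orientations are given as a unit quaternion [x, y, z, w].
In Python, from bench import move_ptp, servo_line, goto_joints, move_gripper, sleep, inverse_kinematics, capture, PlanningError, close_job, spot_in, silhouettes, current_clock, current_joint_pos, current_qvel, current_joint_torque, current_position, current_orientation, current_force, current_torque, current_finger_gap, current_grip_force gives the robot as it stands. Calls block until the motion is done:
- move_ptp(position, orientation): joint-space move of the TCP to a pose.
- servo_line(position, orientation=None, rate=0.15, contact_N=None): straight line of the TCP; orientation=None keeps the orientation; rate is the mean speed in m/s. With contact_N (N) it stops when the force on the tool has changed by that much, and returns True; else False.
- goto_joints(angles): joint-space move.
- move_gripper(opening): finger opening in m; the grip force is fixed at half the most; returns when the fingers have stopped.
- sleep(seconds).
- inverse_kinematics(position, orientation): joint angles nearest the present ones, or None.
- capture(name): name is "scene" or "top" or "wrist"; returns a dict with "image" (480x640x3 uint8, blue, green, red), "range_z" (480x640 float32, m along the optical axis (not along the pixel's ray), 0 where there is no reading), "intrinsics" (3x3 intrinsics, pixels), "R" (3x3) and "t" (3): a world point X has camera coordinates R X + t. Camera axes: x right, y down, z forward; pixel columns grow to the right and rows downward; lengths in m; the calibration is good to about 2 mm. A picture is of the moment at which its call begins.
A pose or a line that the arm cannot do raises PlanningError and nothing moves.
- close_job(): hands the job in; it is judged then, once.
Trained networks look in the newest picture that a camera, given by its name, has taken for a name from the list of things; names that differ only in an ending like _2 or _b are one class to them, and where a whole thing is asked for, a point or a joint stands for the part that bears it (a point fixed in the world has none). Each returns a list of dicts, best first, with "conf" (0 to 1); they miss things now and then, are a little off and sometimes report something else, mostly with a low value. They report only what shows in the picture. A call takes as long as a camera call.
- spot_in(camera, query): "xy" ([column, row] in pixels, amid what is visible of it).
- silhouettes(camera, query): "region" (480x640 bool, what is visible of it) and "xy" ([column, row] in pixels, amid what is visible of it).
Readings, each from a call of its own:
- current_clock(): time.
- current_joint_pos(): joint angles.
- current_qvel(): joint speeds.
- current_joint_torque(): joint torques, N m.
- current_position(): TCP position.
- current_orientation(): TCP orientation.
- current_force(): force on the tool from outside, world axes, zero at the start.
- current_torque(): the same for the moment, N m.
- current_finger_gap(): finger opening in m.
- current_grip_force(): force on a finger pad.
Only numpy, scipy, OpenCV 4.12 (cv2) and the standard library are available. Lean on these libraries where they do the work, as an engineer would, in place of code of your own. Each camera call takes 0.05 s, during which the arm holds its last target. There are 200 camera calls.

## Working session

There is one attempt and no reset: what is moved stays moved. The work goes in short steps, each a Python script; the robot and the scene stay as the last script left them, time stands still between calls to the robot, and variables do not carry over. Pictures are saved under pics/ and viewed, at most 10 in all, crops included, and the job is handed in when it is done.

```bash
mkdir -p pics; cat > h.py <<'E'
import numpy as np, cv2
from bench import *
def pts(c,mask):
    v,u=np.nonzero(mask&(c["range_z"]>0)); z=c["range_z"][v,u]
    K=c["intrinsics"]; P=np.stack([(u-K[0,2])/K[0,0]*z,(v-K[1,2])/K[1,1]*z,z],1)
    return (P-c["t"])@c["R"]
E
python3 - <<'E'
from h import *
np.set_printoptions(precision=4,suppress=True)
for n in ["scene","top"]:
    c=capture(n); cv2.imwrite(f"pics/{n}0.png",c["image"]); np.savez(f"{n}0.npz",**c)
    print(n,"cam at",-c["R"].T@c["t"])
    for q in ["station","shield","bar","slide_box","petri","dropper","tape","tube","marker"]:
        for s in silhouettes(n,q)[:2]:
            p=pts(c,s["region"])
            print(q,round(s["conf"],2),np.round(s["xy"]),s["region"].sum(), np.median(p,0) if len(p) else None, np.percentile(p,[2,98],axis=0).ravel() if len(p) else None)
print(current_clock())
E
```

```text
scene cam at [-0.3404  0.4955  0.9858]
station 0.88 [282. 274.] 4085 [ 0.5503 -0.0345  0.0363] [ 0.5127 -0.2231  0.0078  0.6563  0.1257  0.113 ]
shield 0.65 [321. 217.] 956 [ 0.5851 -0.1749  0.11  ] [ 0.2339 -0.2386  0.041   0.6283  0.0468  0.4164]
bar 0.61 [318. 219.] 921 [ 0.5871 -0.1736  0.11  ] [ 0.5173 -0.2346  0.0782  0.6295 -0.1334  0.1148]
slide_box 0.88 [263. 261.] 3297 [ 0.5674 -0.0137  0.0747] [ 0.5322 -0.1179  0.0423  0.6297  0.0802  0.0792]
petri 0.57 [294. 329.] 1150 [0.4018 0.0248 0.0163] [ 0.3619 -0.0159  0.0047  0.4469  0.0639  0.0208]
dropper 0.66 [233. 356.] 312 [0.3839 0.1742 0.0382] [0.3774 0.1606 0.0028 0.398  0.184  0.065 ]
tape 0.46 [433. 236.] 149 [ 0.4454 -0.4337  0.0249] [ 0.4382 -0.4662  0.0033  0.4769 -0.4081  0.0312]
tape 0.44 [234. 355.] 312 [0.3839 0.1738 0.0381] [0.3774 0.1517 0.0016 0.4077 0.184  0.0648]
tube 0.19 [287. 275.] 4381 [ 0.5513 -0.0389  0.0367] [ 0.5126 -0.2286  0.0055  0.6588  0.1268  0.1133]
marker 0.63 [419. 279.] 47 [ 0.3638 -0.3083  0.0121] [ 0.3586 -0.3199  0.0066  0.3709 -0.2968  0.0179]
top cam at [ 0.412  -0.1445  1.1387]
station
[... 328 characters left out ...]
] 3483 [ 0.5615 -0.1936  0.1075] [ 0.4605 -0.2458  0.103   0.6241 -0.1337  0.112 ]
slide_box 0.98 [272. 209.] 4720 [ 0.5805 -0.024   0.0732] [ 0.5332 -0.1216  0.0475  0.629   0.0751  0.0773]
petri 0.67 [259. 301.] 1529 [0.4035 0.0209 0.0144] [ 0.3631 -0.0204  0.0064  0.4445  0.0617  0.0186]
dropper 0.73 [184. 313.] 163 [0.3896 0.1635 0.0448] [0.3788 0.1571 0.0109 0.3992 0.1757 0.0634]
tape 0.91 [482. 249.] 1229 [ 0.4884 -0.422   0.0231] [ 0.4406 -0.4692 -0.0013  0.5377 -0.3698  0.0276]
tube 0.69 [474. 179.] 530 [ 0.6283 -0.4159  0.1089] [ 0.6165 -0.445  -0.0028  0.6615 -0.4052  0.1186]
marker 0.69 [397. 309.] 385 [ 0.3822 -0.2624  0.0109] [ 0.3578 -0.3175  0.0057  0.4068 -0.201   0.0164]
1.0
```

View pics/top0.png

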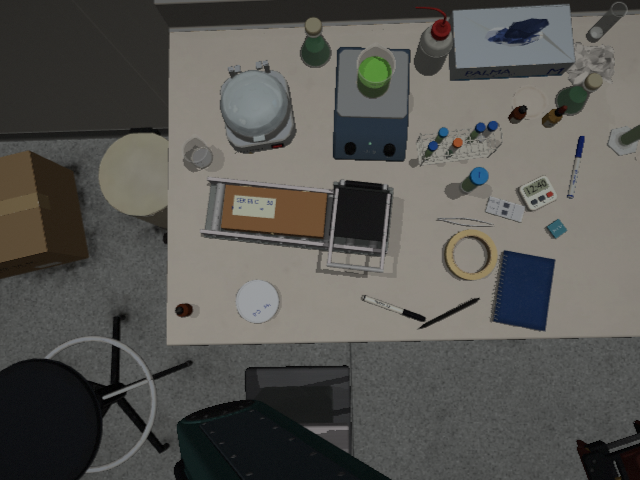

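View pics/scene0.png

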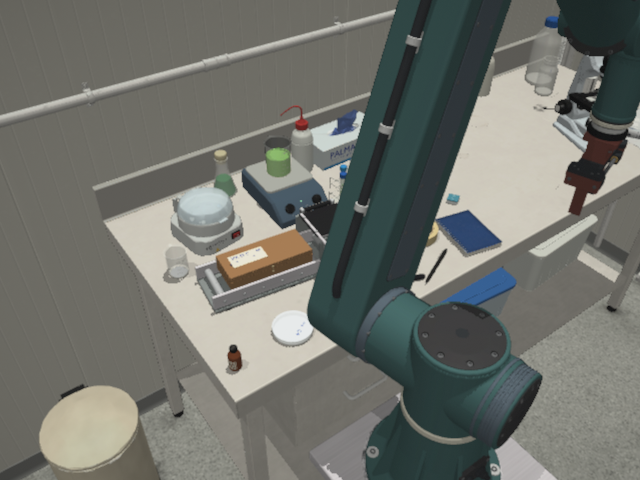

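```bash
python3 - <<'E'
import numpy as np,cv2
from scipy.spatial.transform import Rotation as Ro
from h import pts
from bench import *
np.set_printoptions(precision=4,suppress=True)
c=capture("top")
for q,lo,hi in [("shield",.1,.12),("slide_box",.068,.082)]:
    s=silhouettes("top",q)[0]; p=pts(c,s["region"]); p=p[(p[:,2]>lo)&(p[:,2]<hi)]
    for r in (p,):
        print(q,cv2.minAreaRect((r[:,:2]*1000).astype(np.float32)),np.median(r[:,2]))
# edge-based yaw of shield/box
s=silhouettes("top","station")[0]; p=pts(c,s["region"])
print("station",cv2.minAreaRect((p[p[:,2]>.02][:,:2]*1000).astype(np.float32)))
E
```

```text
shield ((544.0899658203125, -190.31515502929688), (111.68700408935547, 170.11965942382812), 82.30453491210938) 0.10759050476777732
slide_box ((583.1632080078125, -22.644676208496094), (205.00257873535156, 88.7321548461914), 83.44309997558594) 0.07334480112900449
station ((561.9078369140625, -62.7716064453125), (383.39703369140625, 170.58566284179688), 82.18938446044922)
```

The top view shows the station with the loading end to the left: box at (272,209), shield at (361,217) and its bar at about (355,268). The scene view confirms this, and the area around the loading end is clear apart from a low beaker at (198,155). The fits agree on a station origin of about (0.578, -0.065) and a yaw of about -7.5°. Next I push the box.

```bash
cat >> h.py <<'E'
from scipy.spatial.transform import Rotation as Ro
np.set_printoptions(precision=4,suppress=True)
YAW=np.deg2rad(-7.4); O=np.array([.578,-.0648,0]); S=Ro.from_euler("z",YAW)
def W(x,y,z): return (O+S.apply(np.array([x,y,z])/1000)).tolist()
def toS(p): return S.inv().apply(np.asarray(p)-O)*1000
# tool z down, tool y along +-station x; tilt about station y (rad)
def Q(sgn=1,tilt=0.):
    M=np.array([[0,sgn,0],[sgn,0,0],[0,0,-1.]])
    return (S*Ro.from_euler("y",tilt)*Ro.from_matrix(M)).as_quat().tolist()
E
python3 - <<'E'
from h import *
for s in (1,-1):
    for p in [(0,175,150),(0,30,47),(-97.5,-129,86),(62.5,-129,246)]: print(s,p,inverse_kinematics(W(*p),Q(s)))
j=inverse_kinematics(W(0,175,150),Q(1)); k=inverse_kinematics(W(0,175,150),Q(-1))
s=1 if j is not None and (k is None or abs(j[5])<abs(k[5])) else -1
print("sgn",s); q=Q(s)
move_gripper(0.0)
move_ptp(W(0,178,180),q)
servo_line(W(0,178,47),q,rate=.12)
servo_line(W(0,159,47),q,rate=.06)
servo_line(W(0,52,47),q,rate=.05); print(current_force())
r=servo_line(W(0,22,47),q,rate=.02,contact_N=4)
print(r,toS(current_position()),current_force(),current_clock())
c=capture("top"); cv2.imwrite("pics/top1.png",c["image"][130:330,150:450].repeat(2,0).repeat(2,1))
m=silhouettes("top","slide_box")[0]["region"]; p=toS(pts(c,m)); p=p[(p[:,2]>65)&(p[:,2]<85)]
print("box y range",np.percentile(p[:,1],[1,99]),"z",np.percentile(p[:,2],[2,50,98]))
E
```

```text
1 (0, 175, 150) [ 0.066   0.4441  1.569  -0.      1.1285  0.1952]
1 (0, 30, 47) [-0.1786  0.5414  1.7169 -0.      0.8833 -0.0495]
1 (-97.5, -129, 86) [-0.5086  0.3909  1.876  -0.      0.8746 -0.3794]
1 (62.5, -129, 246) [-0.417   0.4199  1.3536 -0.      1.3681 -0.2878]
-1 (0, 175, 150) [ 0.066   0.4441  1.569  -0.      1.1285 -2.9464]
-1 (0, 30, 47) None
-1 (-97.5, -129, 86) [-0.5086  0.3909  1.876  -0.      0.8746  2.7622]
-1 (62.5, -129, 246) [-0.417   0.4199  1.3536 -0.      1.3681  2.8538]
sgn 1
[ 0.7065 -0.1342  0.0572]
True [ 0.12   38.0836 46.829 ] [0.7952 0.9882 0.4476] 10.2167
box y range [-160.4277   12.6754] z [68.854  73.3743 77.2966]
```

```bash
python3 - <<'E'
from h import *
q=Q(1)
for _ in range(3):
    r=servo_line(W(0,20,47),q,rate=.012,contact_N=8)
    print(r,toS(current_position()),current_force(),current_clock())
c=capture("top"); cv2.imwrite("pics/top2.png",c["image"][130:330,150:450].repeat(2,0).repeat(2,1))
E
```

```text
True [-0.367  37.9699 46.203 ] [ 0.8678  0.9775 -0.03  ] 10.7917
True [-0.5427 37.942  45.7842] [0.9251 0.8539 0.0566] 11.25
True [-0.5893 37.8801 45.4543] [ 0.1294  0.673  -0.0394] 11.7167
```

View pics/top2.png

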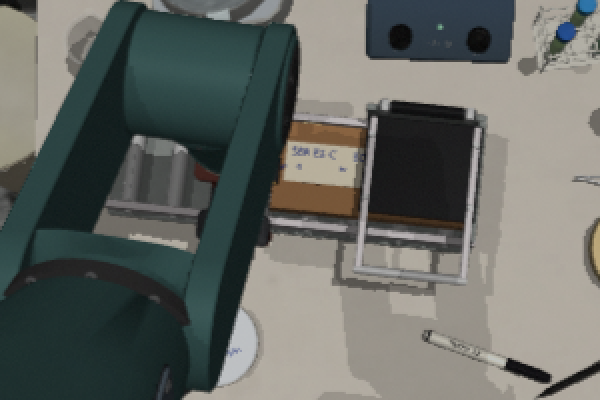

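The fingers stop firmly at the same place each time, and the picture shows the box at about (320,165), running under the shield. I'll retreat, check that it is home, and look at the bar with the wrist camera.

```bash
python3 - <<'E'
from h import *
q=Q(1)
servo_line(W(0,60,47),q,rate=.08)
servo_line(W(0,60,210),q,rate=.2)
move_gripper(0.04)
move_ptp(W(-97.5,-129,240),q)
c=capture("top")
m=silhouettes("top","slide_box")[0]["region"]; p=toS(pts(c,m)); p=p[(p[:,2]>65)&(p[:,2]<85)]
print("box y",np.percentile(p[:,1],[1,99]),"x",np.percentile(p[:,0],[1,99]))
w=capture("wrist"); np.savez("w.npz",**w); cv2.imwrite("pics/w1.png",w["image"])
P=toS(pts(w,np.ones((480,640),bool)))
print("cam",toS(-w["R"].T@w["t"]))
b=P[(abs(P[:,2]-105)<14)&(P[:,0]<-80)&(P[:,0]>-120)&(abs(P[:,1]+129)<40)]
print("bar",len(b),np.percentile(b,[2,50,98],axis=0) if len(b) else None)
if len(b)>20: print("slope",np.polyfit(b[:,1],b[:,0],1))
print(current_clock())
E
```

```text
box y [-36.7227  24.2999] x [-43.4535  42.8108]
cam [-96.7769 -53.835  401.593 ]
bar 1201 [[-102.0696 -167.1894  104.5283]
 [ -97.4062 -127.9864  108.3916]
 [ -93.4419  -90.4644  110.2481]]
slope [  0.0115 -96.0826]
14.95
```

View pics/w1.png

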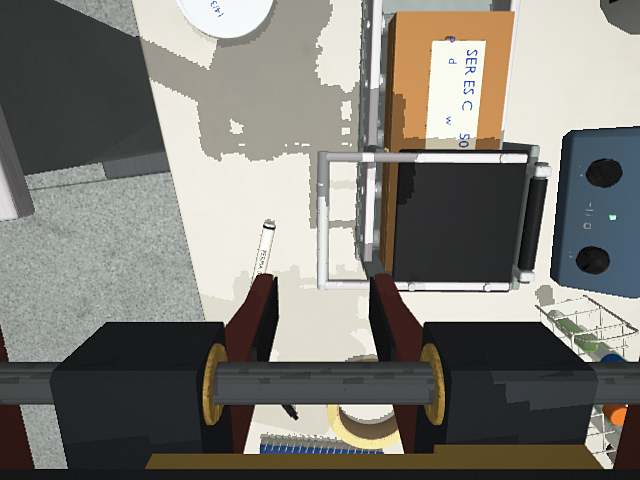

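The wrist view shows the bar vertical at about (322,220) with a clear slot to its right. The box ends at about y 25 mm, so it is home. The bar sits where the model says, with a yaw correction of about -0.4°. Next I grasp and swing.

```bash
cat >> h.py <<'E'
_b=np.array(W(-97.5,-129,0)); YAW=np.deg2rad(-7.8); S=Ro.from_euler("z",YAW); O=_b-S.apply([-.0975,-.129,0])
def arc(th,r=160): return W(62.5-r*np.cos(th),-129,105+r*np.sin(th)-19)
E
python3 - <<'E'
from h import *
q=Q(1)
servo_line(W(-97.5,-129,150),q,rate=.15)
print(servo_line(W(-97.5,-129,86),q,rate=.07,contact_N=6),toS(current_position()))
move_gripper(0.0)
print("gap",current_finger_gap(),current_grip_force(),current_force(),current_clock())
if .006<current_finger_gap()<.013:
    for d in np.arange(7.5,38,7.5):
        servo_line(arc(np.deg2rad(d)),q,rate=.06); print(d,current_force(),round(current_finger_gap(),4))
print(toS(current_position()),current_clock())
c=capture("wrist"); cv2.imwrite("pics/w2.png",c["image"])
E
```

```text
False [ -97.1407 -129.1332   86.3236]
gap 0.007949318856963738 30.000185072422028 [ 0.6035 -0.0449 -0.0123] 17.375
7.5 [ 0.528  -0.6958 -1.8307] 0.0082
15.0 [ 1.6843  0.1689 -1.6786] 0.0081
22.5 [-1.1272 -1.4868 -1.6159] 0.0083
30.0 [-3.6869 -2.0403  0.8543] 0.0082
37.5 [-6.5795 -1.6672  3.489 ] 0.0082
[ -65.844  -128.9648  183.5896] 19.875
```

View pics/w2.png

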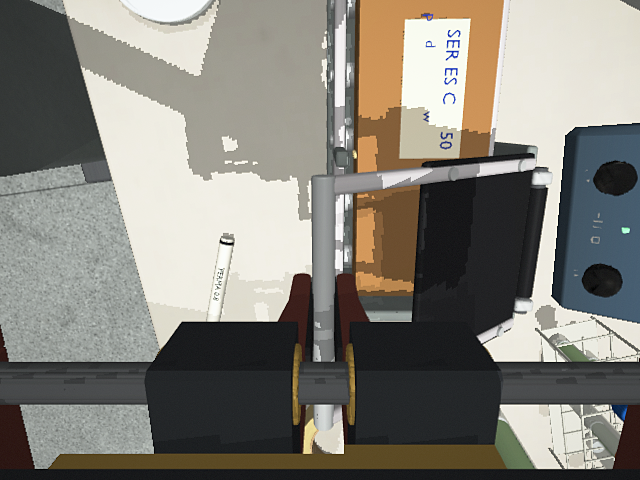

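The shield follows the bar cleanly, with the bar between the fingers at about (323,310) and the forces small. I'll continue to upright.

```bash
python3 - <<'E'
from h import *
q=Q(1)
for d in np.arange(45,91,7.5):
    servo_line(arc(np.deg2rad(d)),q,rate=.05 if d<80 else .03); f=current_force(); print(d,S.inv().apply(f),round(current_finger_gap(),4))
    if np.linalg.norm(f)>25: break
sleep(.3)
print(toS(current_position()),S.inv().apply(current_force()),current_clock())
for n in("top","scene","wrist"):
    c=capture(n); cv2.imwrite(f"pics/{n}3.png",c["image"])
    P=toS(pts(c,np.ones((480,640),bool)))
    b=P[(P[:,0]>35)&(P[:,0]<85)&(abs(P[:,1]+129)<62)&(P[:,2]>115)&(P[:,2]<200)]
    if len(b)>20: print(n,len(b),"x=a z+b",np.polyfit(b[:,2],b[:,0],1),np.median(b,0))
    s=silhouettes(n,"slide_box")
    if s: p=toS(pts(c,s[0]["region"])); p=p[(p[:,2]>65)&(p[:,2]<85)]; print(n,"box y",np.percentile(p[:,1],[1,99]))
E
```

```text
45.0 [-9.0007 -2.6475  6.9298] 0.0083
52.5 [-10.0462  -1.5869   9.3287] 0.0082
60.0 [-7.556  -1.6794 11.4063] 0.0082
67.5 [-3.3433 -0.7016  7.2119] 0.0081
75.0 [-1.9716 -1.0037  6.9465] 0.0083
82.5 [-2.273  -1.9488  4.7046] 0.0081
90.0 [-0.653  -0.9624  3.9729] 0.0085
[  62.3024 -128.873   245.8892] [-1.6118  1.4022  3.6566] 24.7583
top 292 x=a z+b [-0.0083 60.3542] [  59.2685 -101.4084  148.6915]
top box y [-163.7713   10.7947]
scene box y [ 5.7255 27.3616]
wrist 154 x=a z+b [ 0.013  61.7316] [ 64.0672 -73.3408 174.2867]
wrist box y [-174.0921   25.7992]
```

View pics/wrist3.png

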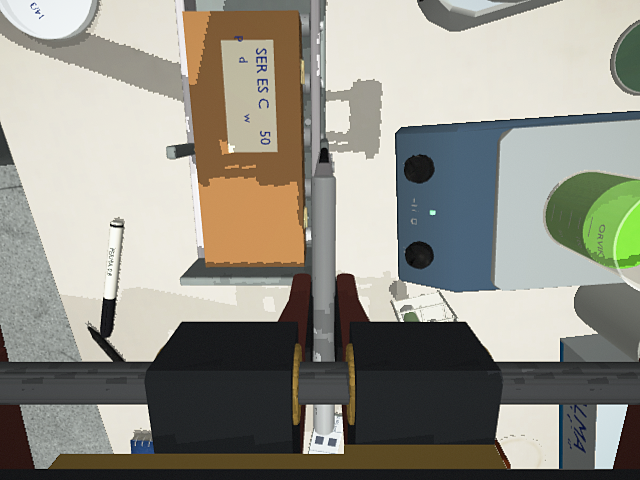

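View pics/scene3.png

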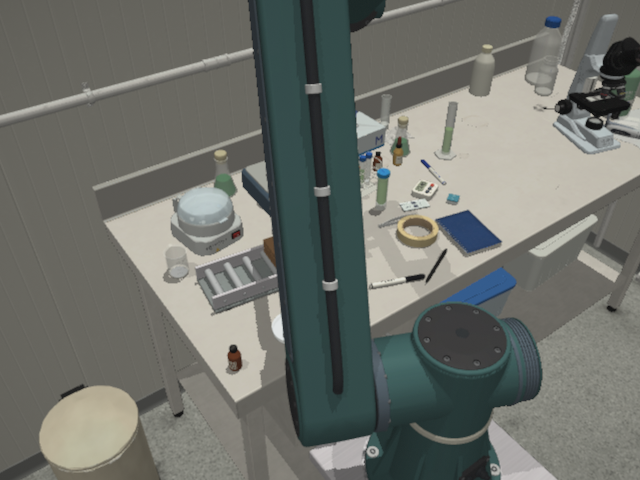

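```bash
python3 - <<'E'
from h import *
c=capture("wrist"); cv2.imwrite("pics/crop.png",cv2.resize(c["image"][235:295,170:320],None,fx=5,fy=5,interpolation=0))
P=toS(pts(c,np.ones((480,640),bool)))
for z0,z1 in((68,79),(80,91),(93,101)):
    b=P[(abs(P[:,0])<30)&(P[:,1]<-100)&(P[:,1]>-200)&(P[:,2]>z0)&(P[:,2]<z1)]; print(z0,len(b),np.percentile(b[:,1],[0,1,50,99,100]))
b=P[(abs(P[:,0])<30)&(P[:,1]<40)&(P[:,1]>0)&(P[:,2]>65)]; print("trail",len(b),b[:,1].max() if len(b) else 0)
E
```

```text
68 6197 [-178.3798 -177.8074 -138.0321 -100.7339 -100.0001]
80 310 [-178.3295 -178.0704 -177.5811 -177.0004 -176.9787]
93 709 [-185.6124 -184.9899 -180.5228 -177.2219 -176.7742]
trail 3123 27.65753806562568
```

View pics/crop.png

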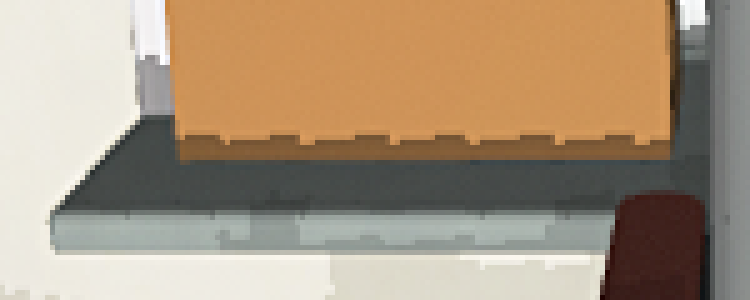

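The crop shows the box end flush with the end wall: both read y ≈ -178 mm. The shield is within about 0.02 rad of vertical and firmly pinched, and the nearby items appear undisturbed, so I'm handing in.

```bash
python3 -c "
from bench import *
print(current_finger_gap(),current_clock()); print(close_job())"
```

```text
0.007830310571303088 25.1083
the job is handed in; nothing more can be done
None
```

The job is handed in at about 25 s: the box is against the end stop, and the arm is holding the shield upright by its bar, within about 0.02 rad of vertical. No bystander looked moved in the pictures, but I did not re-measure their positions.

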